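Unclamp a sole weight and hold it up to the inspection camera

ROBOT

A 6-joint arm with a two-finger parallel gripper is mounted at the origin on the work surface; the furniture and walls round the work are solid. World frame = base frame: x ahead of the robot, y to its left, z up, the work surface at z = 0. Lengths are in m, angles in rad, forces in N, time in s.
With the tool pointing down it reaches from about 0.35 to 0.775 m from the base axis. Payload 5.5 kg.
Tool frame: the origin (TCP) lies on the centre line of the jaws, within the pads' length; the fingertips stand 14 mm ahead of it and the grasp point (between the pads) lies 5 mm behind it; z points along the fingers, x is the direction in which the jaws open and shut, and the axes are right-handed (so a half turn about z gives the same grasp; the last joint's range is limited). The gripper opens to 85 mm and grips with 20 to 120 N. Pads are 22 mm wide; open, the fingers measure 114 mm over their backs; the gripper's body (76 mm by 85 mm) begins 54 mm behind the grasp point. The pads swing forward as they close: fully open they stand 13 mm farther back than shut.
Start: joints at [-1.286, 0.313, 0.046, 1.304, 0, 1.431], TCP at [0.237, -0.524, 0.245] pointing down, gripper open.
Joint ranges: [-2.76, 2.76], [-0.86, 1.69], [-1.03, 1.26], [-2.2, 2.34], [-1.47, 1.5], [-3.14, 3.14]. Speed limits (rad/s): [2.57, 2.57, 3.14, 3.14, 3.14, 3.14].

INTERFACE

Orientations are given as a rotation vector (axis times angle).
In Python, from bench import observe, viewer, order gives the robot as it stands.
- The arm moves only by the tool step_arm, never from a script. Its arguments are lists of equal length, an entry for each row: "linear": the shift along the tool's x, y, z in cm, a list of three; "turn": the turn, a rotation vector about the tool's x, y, z in degrees, a list of three; "jaw": the closure, from 0 (fully open) to 1 (shut). In form: {"linear": [[dx, dy, dz], ...], "turn": [[ax, ay, az], ...], "jaw": [jaw, ...]}. A call has 1 to 5 rows; each row is the pose to reach, as a shift and turn from the pose commanded when the call began, along the tool's axes at that moment; what a row does not reach only later rows make up. A row lasts 1/12 s, in which the tool goes at most 41.7 mm and 7.16 degrees, less where a joint would pass 70% of its speed; a pose out of reach is approached as far as the arm can. A call with a gripper value outside its range is refused whole. The fingers move at their own pace and stop on an object; "squeeze" is the grip in N (left out, the last holds). Time passes only in rows, so rows that repeat a pose let the fingers close. It gives the time, the measured TCP pose, the force and the opening at its end, in the units of the state.
- observe(): the state, without advancing time (a new reading comes with each control period).
- viewer.capture(name): name is "scene" or "top"; returns the picture (480x640x3 uint8, red, green, blue); there is no depth.
- viewer.camera_info(name): a dict with "vfov" (degrees; the focal length in pixels is half the picture's height over the tangent of half this angle, whatever the lens; pixels are square), "cx", "cy" (the principal point, pixels), "R" (3x3) and "t" (3): a world point X has camera coordinates R X + t. Camera axes: x right, y down, z forward; pixel columns grow to the right and rows downward; lengths in m; the calibration is good to about 2 mm. A picture is of the moment at which its call begins. camera_info takes no time and is no camera call.
- order.sign_off(): hands the job in, once; it reports no verdict.
The state is a dict: "time_s": time; "joint_positions": joint angles; "dq": joint speeds; "effort": joint torques, N m; "eef_pos": TCP position; "orientation": TCP orientation; "wrist_force": force on the tool from outside, world axes, zero at the start; "ft_torque": the same for the moment, N m; "finger_gap": finger opening in m.
Only numpy, scipy, OpenCV 4.12 (cv2) and the standard library are available. Lean on these libraries where they do the work, as an engineer would, in place of code of your own. Each camera call takes 0.05 s, during which the arm holds its last target.

TASK

Swing the red-handled clamp lever about a quarter turn open, clear of the brass sole weight, and lift the weight out of its socket. Hold it in the air at the inspection camera's focus point, the middle of its screw face 12 cm in front of the lens on the lens axis, with the screw face square to the lens (the camera looks down at 25 degrees, so the weight leans back towards the robot by the same angle) and the weight upright as the camera sees it. Finish holding it there, still and gripped in the fingers, with the lever left open and the camera and the other things on the table not disturbed.

Things in the scene. Friction and masses are not known exactly. Their poses are not given: they have to be found in the camera images.
- clamp_lever (a joint): clamp lever, rad: 0 = shut, lying over the weight; it grows as the lever swings clockwise seen from above, to a stop at 1.9. Vertical axis, light friction (under 2 N at the handle); it stays where it is left.
- lever_handle (a point): mid-height of the lever's upright red handle, a round post 14 to 17 mm thick and 34 mm tall (this point is 17 mm below its top, 108 mm above the table). The dark steel lever bar (16 mm wide, 8 mm thick) runs from under the handle to the pivot; its top is 91 mm above the table, its underside about 5 mm above the weight.
- lever_pivot (a point): point on the lever's vertical hinge axis at the height of lever_handle, 95 mm from it. Fixed to the clamp block: its x axis points from the pivot across the socket (where the shut lever points), z up. The socket's centre is 45 mm from it along that x axis.
- weight_center (a point): centre of the head of the brass sole weight. The head is 30 mm along x, 28 mm along y, 36 mm along z. x points out of the screw face, z up out of the socket. The lever's pivot post stands only 21 mm behind the head on its -x side, no room for a finger: grip the head across y. A black stripe on its top runs along the edge nearest the screw face.
- weight_face (a point): middle of the weight's screw face, the side with a round steel screw 21 mm across; 15.5 mm from weight_center along x, same axes as weight_center.
- camera_focus (a point): the camera's focus point, in the air 120 mm in front of the lens and 200 mm above the table. x points from here along the optical axis into the lens (level part away from the robot, rising 25 degrees), y to the left seen from the robot, z is the camera's upward direction. When the weight is presented rightly, weight_face lies here and the weight's x, y, z axes point like these.
- camera_lens (a point): front of the inspection camera's lens, with a white ring (42 mm across) round it. The grey camera (44 mm square) sits on a steel column on a 90x100 mm foot, fixed to the table behind and below it; its top is about 300 mm above the table.
- iron_a: bystander, to be left alone: chrome-and-white iron golf club head with a round green sticker, standing on its sole, 43x106x76 mm; origin under its middle, on the table
- iron_b: bystander, to be left alone: a second iron golf club head like iron_a, 43x105x78 mm; origin under its middle, on the table
- hybrid: bystander, to be left alone: black hybrid golf club head lying on its face, 62x105x69 mm; origin under its middle, on the table
- sticker_roll: bystander, to be left alone: roll of green stickers lying flat, 70 mm across, 22 mm high; origin under its middle, on the table
- screwdriver: bystander, to be left alone: red-handled screwdriver lying on the table, 200 mm long, 28 mm high; origin under its middle, on the table
- bottle: bystander, to be left alone: white squeeze bottle with a red cap and a bent spout, 70x60x178 mm, standing; origin under its middle, on the table
- caliper: bystander, to be left alone: digital caliper lying flat, 73x239x16 mm; origin under its middle, on the table
- sole_weight: the brass sole weight, about 0.2 kg, standing loose in the clamp block's square socket, clamp shut. Under the head a 16 mm square shank goes 24 mm down into the socket (1 mm play a side); the head rests on the block's top. Origin under the shank, 42 mm below weight_center, same axes.
- camera_stand: the camera with its stand, fixed to the table; origin under the column, in the middle of its foot; its -x side faces the robot
- clamp_block: aluminium clamp block, 70 mm square, its flat top 40 mm above the table, on a dark steel foot 124x84 mm, fixed to the table, with its lever. Origin on the table under the socket's centre, x as lever_pivot.

How it is judged:
By the outcome, as a careful person would: the job done as asked, in the order asked, and still so for the second after the job is handed in, while the arm keeps its last pose, push and grip.
It also fails if it takes over 45 s, if anything falls off the work surface, if the arm or the gripper's body presses on something with over 40 N, if the wrist force passes 120 N, or if a joint passes its speed limit or range.

## Working session

There is one attempt and no reset: what is moved stays moved. The work goes in short steps, Python scripts to look and compute and a tool call to move; the robot and the scene stay as the last step left them, time stands still between calls to the robot, and variables do not carry over. Pictures are saved under pics/ and viewed, and the job is handed in when it is done.

Besides the shell and the picture viewer there is one more tool, called after "Request:" as name(argument=value, ...) on one line, values as JSON. step_arm: Moves the arm, as the interface text tells. Its arguments: {"type":"object","properties":{"linear":{"type":"array","items":{"type":"array","items":{"type":"number"}}},"turn":{"type":"array","items":{"type":"array","items":{"type":"number"}}},"jaw":{"type":"array","items":{"type":"number"}},"squeeze":{"type":"number"}},"required":["linear","turn","jaw"]}

```bash
mkdir -p pics; ls; python3 - <<'E'
from bench import observe, viewer, order
import cv2, numpy as np
print(observe())
for n in("scene","top"):
    im=viewer.capture(n); cv2.imwrite(f"pics/{n}0.png",im[:,:,::-1]); print(n,viewer.camera_info(n))
E
```

```text
pics
{'time_s': 0.0, 'joint_positions': array([-1.28560965e+00,  3.14002940e-01,  4.49749517e-02,  1.30359677e+00,
       -9.75656348e-06,  1.43120602e+00]), 'dq': array([-0.00133148,  0.0001091 ,  0.00157498,  0.00094021, -0.00187491,
       -0.00066641]), 'effort': array([ 2.18900468e-04, -4.80626142e+01,  2.98534799e+01,  1.91593630e-02,
        9.49615639e-06,  5.17593392e-06]), 'eef_pos': array([ 0.2368231 , -0.52343139,  0.24440576]), 'orientation': array([-2.63879672e+00,  1.70261216e+00,  2.18240874e-03]), 'wrist_force': array([ 0.04544312, -0.3134538 , -0.37869111]), 'ft_torque': array([ 0.0169721 ,  0.00505333, -0.02813344]), 'finger_gap': 0.08533255728460766}
scene {'vfov': 56.90487199286849, 'cx': 321.35651806367684, 'cy': 236.52911790183825, 'R': array([[-0.80736516, -0.59000752, -0.00725455],
       [-0.33137921,  0.46356285, -0.82176475],
       [ 0.48821032, -0.66106022, -0.56978072]]), 't': array([0.36901964, 0.32111869, 0.92737667])}
top {'vfov': 43.496246903074166, 'cx': 323.2547832320197, 'cy': 236.3163390373381, 'R': array([[-0.02719253, -0.99957355, -0.01064312],
       [-0.9977952 ,  0.0277859 , -0.06027175],
       [ 0.06054177,  0.00898072, -0.99812526]]), 't': array([-0.01569585,  0.491542  ,  1.6177556 ])}
```

View pics/scene0.png

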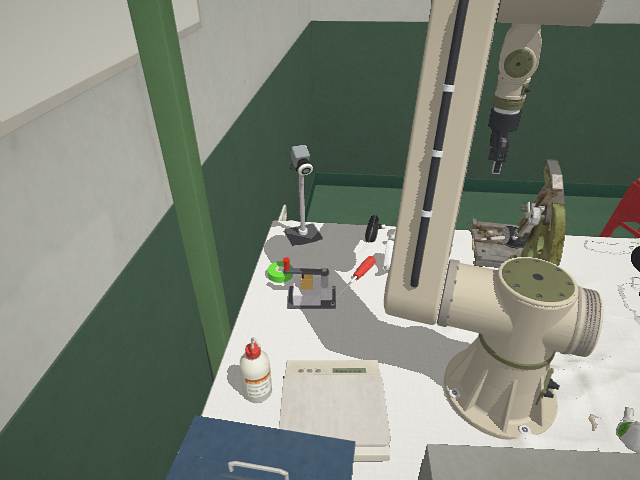

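View pics/top0.png

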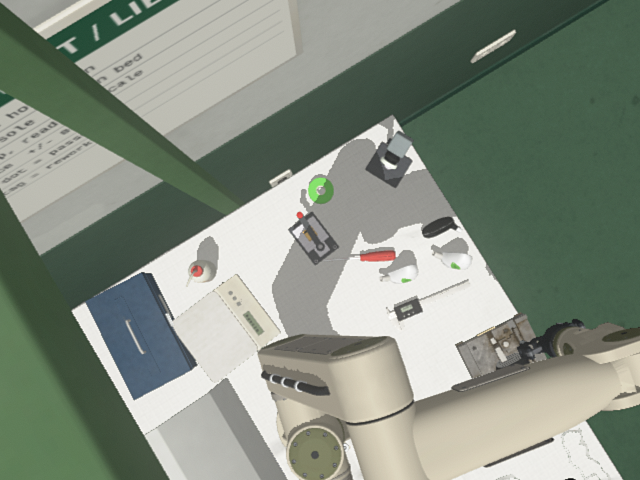

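The scene view shows the clamp at about (312,285) with its red handle at (286,264), and the camera at (302,160). In the top view the clamp is at (313,238), the handle at (300,215) and the camera at (397,148). I'll zoom in on these.

```bash
python3 - <<'E'
import cv2, numpy as np
s=cv2.imread("pics/scene0.png");t=cv2.imread("pics/top0.png")
def z(im,x,y,w,h,k,n):
    cv2.imwrite(f"pics/{n}.png",cv2.resize(im[y:y+h,x:x+w],None,fx=k,fy=k,interpolation=cv2.INTER_CUBIC))
z(s,260,250,90,65,8,"zs1"); z(s,270,135,70,115,5,"zs2")
z(t,270,190,90,80,7,"zt1"); z(t,350,110,80,90,6,"zt2")
E
```

```text
(no output)
```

View pics/zs1.png

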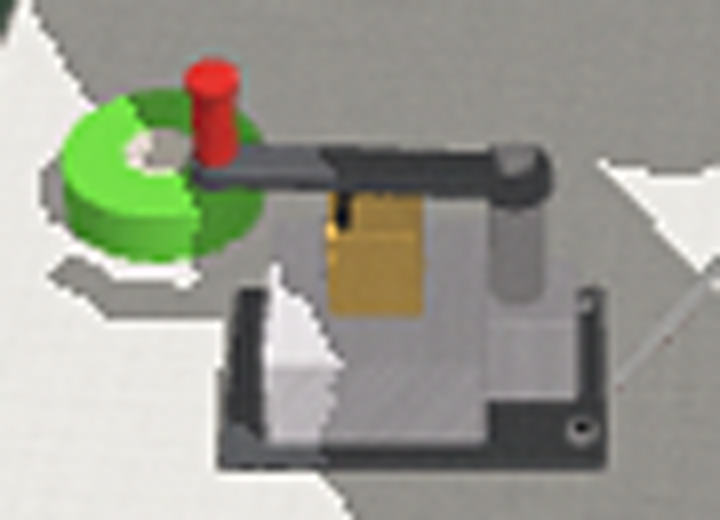

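View pics/zs2.png

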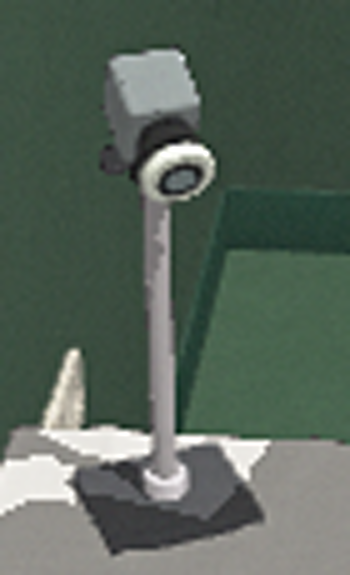

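View pics/zt1.png

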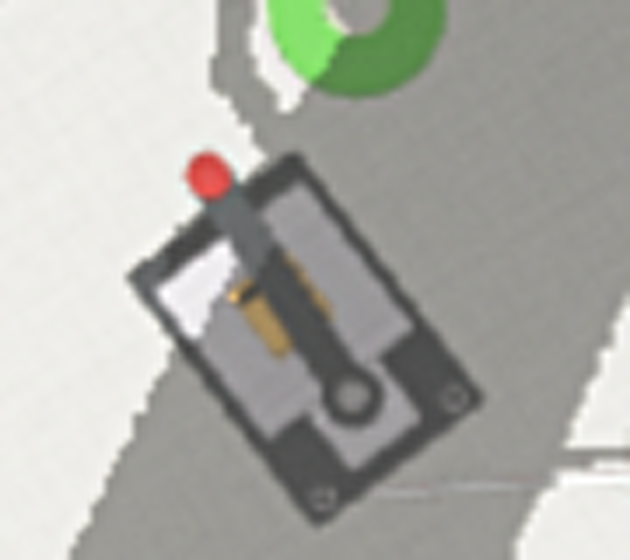

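View pics/zt2.png

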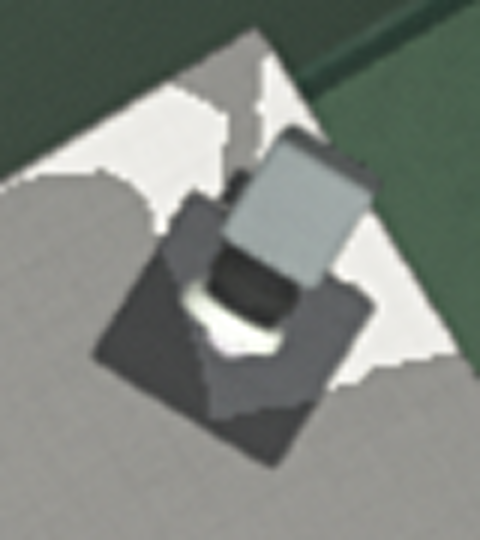

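The zooms show the lever shut over the weight and the weight's black stripe on the handle side. The lens ring is at about (306,170) in the scene view. I'll triangulate the key points.

```bash
cat > h.py <<'E'
import numpy as np, cv2
from bench import observe, viewer, order
from scipy.spatial.transform import Rotation as Rot
I={n:viewer.camera_info(n) for n in("scene","top")}
def K(n): 
    c=I[n]; f=240/np.tan(np.radians(c["vfov"]/2)); return f,c["cx"],c["cy"]
def ray(n,u,v):
    f,cx,cy=K(n);R=np.array(I[n]["R"]);t=np.array(I[n]["t"])
    d=R.T@np.array([(u-cx)/f,(v-cy)/f,1]);return -R.T@t,d/np.linalg.norm(d)
def onz(n,uv,z):
    o,d=ray(n,*uv);return o+d*(z-o[2])/d[2]
def tri(ps,pt):
    (a,d),(b,e)=ray("scene",*ps),ray("top",*pt)
    s=np.linalg.lstsq(np.c_[d,-e],b-a,rcond=None)[0]
    p,q=a+d*s[0],b+e*s[1];return (p+q)/2,np.linalg.norm(p-q)
def proj(n,X):
    f,cx,cy=K(n);c=np.array(I[n]["R"])@X+I[n]["t"];return np.array([cx+f*c[0]/c[2],cy+f*c[1]/c[2]])
def uz(x0,y0,k,u,v): return ((u+.5)/k-.5+x0,(v+.5)/k-.5+y0)
E
python3 - <<'E'
from h import *
np.set_printoptions(precision=4,suppress=True)
S1=lambda u,v:uz(260,250,8,u,v); T1=lambda u,v:uz(270,190,7,u,v)
S2=lambda u,v:uz(270,135,5,u,v); T2=lambda u,v:uz(350,110,6,u,v)
print("cams",ray("scene",0,0)[0],ray("top",0,0)[0])
print("handle top",tri(S1(213,74),T1(208,172)))
print("pivot cap",tri(S1(518,160),T1(353,396)))
# red masks
for n in("scene","top"):
    im=cv2.imread(f"pics/{n}0.png").astype(int); m=((im[:,:,2]>150)&(im[:,:,1]<90)&(im[:,:,0]<90)).astype(np.uint8)
    N,l,st,c=cv2.connectedComponentsWithStats(m); print(n,[(st[i],c[i]) for i in range(1,N) if st[i][4]>8])
co=[onz("top",T1(*p),0.01) for p in((131,275),(298,152),(483,400),(318,522))]
print("foot corners",np.array(co)); c=np.array(co); print("mean",c.mean(0),[np.linalg.norm(c[i]-c[i-1]) for i in range(4)])
d=(c[0]+c[1]-c[2]-c[3]);print("axis ang",np.degrees(np.arctan2(d[1],d[0])))
co=[onz("top",T1(*p),0.04) for p in((157,290),(297,182),(415,328))];print("blocktop",np.array(co))
print("lens ring",tri(S2(178,171),T2(230,325)))
co=[onz("top",T2(*p),0.008) for p in((190,190),(93,355),(273,467),(374,303))]
c=np.array(co);print("camfoot",c,c.mean(0),[np.linalg.norm(c[i]-c[i-1]) for i in range(4)])
d1=c[1]-c[0]+c[2]-c[3]; print("ang -x?",np.degrees(np.arctan2(d1[1],d1[0])))
# camera top face corners
co=[onz("top",T2(*p),0.295) for p in((289,128),(377,182),(309,285),(222,238))]
c=np.array(co);print("camtop",c,[np.linalg.norm(c[i]-c[i-1]) for i in range(4)])
for a,b in((0,3),(1,2)):
    d=c[a]-c[b];print(np.degrees(np.arctan2(d[1],d[0])))
E
```

```text
cams [-0.0484  0.6819  0.795 ] [ 0.3921 -0.0439  1.6442]
handle top (array([0.5428, 0.0294, 0.1208]), np.float64(0.0004318864144585641))
pivot cap (array([ 0.4615, -0.0205,  0.092 ]), np.float64(0.0009563804418509871))
scene [(array([629, 226,  11,   8,  12], dtype=int32), array([634.4167, 229.8333])), (array([355, 256,  20,  22, 195], dtype=int32), array([364.7641, 266.3385])), (array([283, 258,   7,  13,  58], dtype=int32), array([286.431 , 263.2414])), (array([249, 343,  11,  16,  94], dtype=int32), array([254.9681, 351.7766])), (array([245, 346,   5,   8,  18], dtype=int32), array([246.8889, 349.8333]))]
top [(array([297, 212,   6,   6,  23], dtype=int32), array([299.4783, 214.8696])), (array([361, 252,  34,   5,  41], dtype=int32), array([378.4146, 253.3171]))]
foot corners [[ 0.5142  0.0655  0.01  ]
 [ 0.5605 -0.0007  0.01  ]
 [ 0.4618 -0.07    0.01  ]
 [ 0.4162 -0.0047  0.01  ]]
mean [ 0.4882 -0.0025  0.01  ] [np.float64(0.12059883176902046), np.float64(0.08079632058449066), np.float64(0.12060164071180383), np.float64(0.07961880581339449)]
axis ang 35.35005427569353
blocktop [[ 0.506   0.0537  0.04  ]
 [ 0.5459 -0.0008  0.04  ]
 [ 0.4887 -0.0444  0.04  ]]
lens ring (array([ 0.6431, -0.1855,  0.2536]), np.float64(0.003764890448082775))
camfoot [[ 0.7485 -0.1956  0.008 ]
 [ 0.6736 -0.1488  0.008 ]
 [ 0.6198 -0.2292  0.008 ]
 [ 0.6939 -0.2778  0.008 ]] [ 0.6839 -0.2129  0.008 ] [np.float64(0.09874547977250206), np.float64(0.0883044285121567), np.float64(0.09670948512731523), np.float64(0.08862768591414914)]
ang -x? 147.35531443243505
camtop [[ 0.7086 -0.2071  0.295 ]
 [ 0.687  -0.2396  0.295 ]
 [ 0.6485 -0.2126  0.295 ]
 [ 0.6673 -0.1804  0.295 ]] [np.float64(0.049135672757439866), np.float64(0.03899005860469681), np.float64(0.047019106719645834), np.float64(0.0372676939441998)]
-32.907104380255646
-35.045726176145926
```

```bash
cat >> h.py <<'E'
def Rtool(az): # tool down, tool x at azimuth az (deg)
    a=np.radians(az);x=np.array([np.cos(a),np.sin(a),0]);z=np.array([0,0,-1.]);return np.c_[x,np.cross(z,x),z]
def plan(pt,Rt,n=5,st=None):
    s=observe() if st is None else st
    p=np.array(s["eef_pos"]);R=Rot.from_rotvec(s["orientation"]).as_matrix()
    d=R.T@(np.array(pt)-p)*100; rv=Rot.from_matrix(R.T@Rt).as_rotvec(degrees=True)
    need=max(np.linalg.norm(d)/4.17,np.linalg.norm(rv)/7.16)
    print("total lin cm",d.round(2),"turn",rv.round(2),"rows needed %.1f"%need)
E
python3 - <<'E'
from h import *
np.set_printoptions(precision=4,suppress=True)
for n,(x,y,w,h) in dict(scene=(290,155,30,30),top=(375,150,30,25)).items():
    im=cv2.imread(f"pics/{n}0.png")[y:y+h,x:x+w].astype(int)
    m=((im.min(2)>(165)) ).astype(np.uint8)
    N,l,st,c=cv2.connectedComponentsWithStats(m)
    for i in range(1,N):
        if st[i][4]>10:
            pts=np.argwhere(l==i)[:,::-1]
            hull=cv2.convexHull(pts.astype(np.int32)); print(n,st[i],c[i]+[x,y])
            if len(hull)>=5: print(cv2.fitEllipse(hull.astype(np.float32)+np.float32([x,y])), cv2.minAreaRect(hull.astype(np.float32)+np.float32([x,y])))
S2=lambda u,v:uz(270,135,5,u,v); T2=lambda u,v:uz(350,110,6,u,v)
p=onz("scene",S2(178,171),0.2507);print("lens via scene on z",p,"top proj",proj("top",p),T2(233,316), onz("top",T2(233,316),.2507))
# subpixel corners
g=cv2.imread("pics/top0.png",0)
def sp(cs,z):
    c=cv2.cornerSubPix(g,np.float32(cs).reshape(-1,1,2),(4,4),(-1,-1),(3,50,.01)).reshape(-1,2)
    print(np.round(c-np.float32(cs),2).tolist()); X=np.array([onz("top",q,z) for q in c]);
    for i in range(len(X)): d=X[i]-X[i-1];print("  edge %.4f az %.2f"%(np.linalg.norm(d),np.degrees(np.arctan2(d[1],d[0]))))
    print(X.mean(0));return X
sp([T2(*q) for q in((190,190),(93,355),(273,467),(374,303))],.008)
T1=lambda u,v:uz(270,190,7,u,v)
sp([T1(*p) for p in((131,275),(298,152),(483,400),(318,522))],.01)
E
```

```text
scene [ 9  9 14  7 37] [304.8649 165.9189]
((305.2274169921875, 167.6320343017578), (8.256285667419434, 13.21396255493164), 73.88030242919922) ((305.1351623535156, 166.31080627441406), (5.260767459869385, 13.31631851196289), 80.53767395019531)
top [ 6  8 16 11 78] [387.9487 164.3077]
((388.4051818847656, 163.18321228027344), (9.1069917678833, 17.06481170654297), 129.0911102294922) ((387.4220275878906, 164.5734100341797), (16.593494415283203, 6.4342122077941895), 28.300756454467773)
lens via scene on z [ 0.6485 -0.1892  0.2507] top proj [388.8289 161.0013] (388.4166666666667, 162.25) [ 0.6456 -0.1882  0.2507]
[[0.0, 0.0], [-0.6000000238418579, 0.15000000596046448], [0.12999999523162842, 0.3700000047683716], [0.44999998807907104, 0.3400000035762787]]
  edge 0.1003 az 56.29
  edge 0.0895 az 147.24
  edge 0.0987 az -123.51
  edge 0.0891 az -33.76
[ 0.6834 -0.2128  0.008 ]
[[-0.7599999904632568, 0.019999999552965164], [0.0, 0.0], [0.3799999952316284, -0.03999999910593033], [0.019999999552965164, 1.059999942779541]]
  edge 0.1241 az 35.62
  edge 0.0825 az -55.91
  edge 0.1211 az -144.51
  edge 0.0822 az 126.15
[ 0.4875 -0.0022  0.01  ]
```

```bash
python3 - <<'E'
from h import *
plan([0.5428,0.0294,0.30],Rtool(122))
plan([0.5428,0.0294,0.30],Rtool(-60))
E
```

```text
total lin cm [-37.77 -50.66  -5.48] turn [1.4000e-01 3.0000e-02 1.7234e+02] rows needed 24.1
total lin cm [-37.77 -50.66  -5.48] turn [-0.02  0.09 -5.66] rows needed 15.2
```

Request:
step_arm(linear=[[-1,-1.5,-2],[-2.5,-3.5,-4],[-4,-5.5,-5],[-5.5,-7.5,-5.5],[-7,-9.5,-5.5]], turn=[[0,0,-7],[0,0,-14],[0,0,-21],[0,0,-28],[0,0,-35]], jaw=[0,0,0,0,0])

```text
time_s: 0.52
eef_pos: [0.2952, -0.4205, 0.3014]
orientation: [3.031, -0.822, 0.002]
wrist_force: [0.5, -0.3, 0.3]
finger_gap: 0.0852
```

```bash
python3 - <<'E'
from h import *
print(observe()["joint_positions"].round(3))
plan([0.5428,0.0294,0.30],Rtool(122))
E
```

```text
[-1.115  0.182  0.011  1.398  0.     0.985]
total lin cm [ -1.36 -51.33   0.09] turn [ 1.4000e-01  4.0000e-02 -1.5234e+02] rows needed 21.3
```

Request:
step_arm(linear=[[0,-3,0],[0,-6,0],[-0.2,-9,0],[-0.3,-12,0],[-0.4,-15,0]], turn=[[0,0,-7],[0,0,-14],[0,0,-21],[0,0,-28],[0,0,-35]], jaw=[0,0,0,0,0])

```text
time_s: 0.93
eef_pos: [0.368, -0.2884, 0.3]
orientation: [-3.138, -0.128, 0.001]
wrist_force: [0.1, -0.5, 0.1]
finger_gap: 0.0854
```

```bash
python3 - <<'E'
from h import *
print(observe()["joint_positions"].round(3))
plan([0.5428,0.0294,0.30],Rtool(122))
E
```

```text
[-0.837  0.093 -0.097  1.381 -0.     0.653]
total lin cm [ 20.01 -30.25   0.  ] turn [-4.0000e-02 -2.0000e-02 -1.1733e+02] rows needed 16.4
```

Request:
step_arm(linear=[[2,-3,0],[4,-6,0],[6,-9,0],[8,-12,0],[10,-15,0]], turn=[[0,0,-7],[0,0,-14],[0,0,-21],[0,0,-28],[0,0,-35]], jaw=[0.5,0.5,0.5,0.5,0.5])

```text
time_s: 1.35
eef_pos: [0.4564, -0.131, 0.3001]
orientation: [-2.955, -1.066, 0.001]
wrist_force: [-0.3, 0.0, -0.4]
finger_gap: 0.0426
```

```bash
python3 - <<'E'
from h import *
print(observe()["joint_positions"].round(3))
plan([0.5428,0.0294,0.25],Rtool(122))
E
```

```text
[-0.449  0.107 -0.081  1.383 -0.     0.43 ]
total lin cm [16.89 -6.83  5.  ] turn [-2.000e-02  0.000e+00 -8.233e+01] rows needed 11.5
```

Request:
step_arm(linear=[[3,-1.2,0],[6,-2.4,0],[9,-3.6,0],[12,-4.8,1],[14,-5.6,2]], turn=[[0,0,-7],[0,0,-14],[0,0,-21],[0,0,-28],[0,0,-35]], jaw=[0.5,0.5,0.5,0.5,0.5])

```text
time_s: 1.77
eef_pos: [0.5301, 0.0017, 0.2801]
orientation: [2.496, 1.908, 0.002]
wrist_force: [0.8, 0.3, -0.5]
finger_gap: 0.0424
```

```bash
python3 - <<'E'
from h import *
print(observe()["joint_positions"].round(3))
plan([0.5428,0.0294,0.20],Rtool(122))
E
```

```text
[-1.480e-01  2.170e-01  3.000e-03  1.355e+00  1.000e-03  1.170e-01]
total lin cm [3.   0.5  8.02] turn [ 7.000e-02 -1.000e-02 -4.721e+01] rows needed 6.6
```

Request:
step_arm(linear=[[1,0.2,1],[2,0.4,3],[3,0.5,5],[3,0.5,6.5],[3,0.5,8]], turn=[[0,0,-7],[0,0,-14],[0,0,-21],[0,0,-28],[0,0,-35]], jaw=[0.5,0.5,0.5,0.5,0.5])

```text
time_s: 2.18
eef_pos: [0.5413, 0.0276, 0.1986]
orientation: [-1.806, -2.569, 0.001]
wrist_force: [-0.1, 0.2, -0.2]
finger_gap: 0.0426
```

Request:
step_arm(linear=[[0,0,0],[0,0,0],[0,0,0]], turn=[[0,0,-6],[0,0,-12],[0,0,-12]], jaw=[0.5,0.5,0.5])

```text
time_s: 2.43
eef_pos: [0.5412, 0.0269, 0.1994]
orientation: [-1.534, -2.739, 0.001]
wrist_force: [0.1, -0.4, -1.3]
finger_gap: 0.0427
```

```bash
python3 - <<'E'
from h import *
print(observe()["joint_positions"].round(3))
plan([0.5428,0.0294,0.112],Rtool(122))
for n in("scene","top"):
    im=viewer.capture(n); cv2.imwrite(f"pics/{n}1.png",im[:,:,::-1])
    x,y=(230,180) if n=="scene" else (240,150)
    cv2.imwrite(f"pics/z{n}1.png",cv2.resize(im[y:y+130,x:x+140,::-1],None,fx=4,fy=4,interpolation=cv2.INTER_CUBIC))
E
```

```text
[-0.098  0.269 -0.128  1.176 -0.    -0.648]
total lin cm [0.12 0.28 8.73] turn [-0.09 -0.06 -0.5 ] rows needed 2.1
```

View pics/zscene1.png

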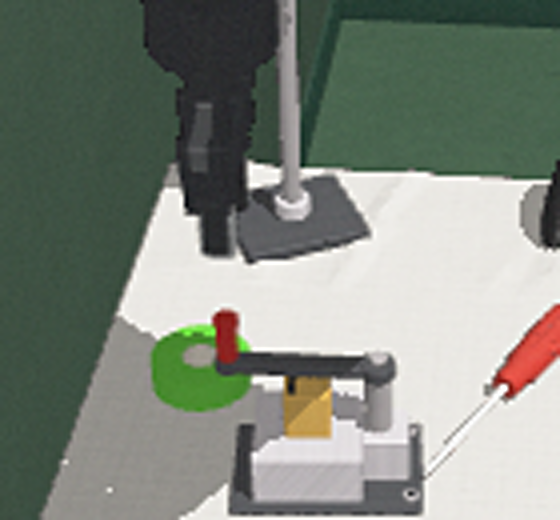

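View pics/ztop1.png

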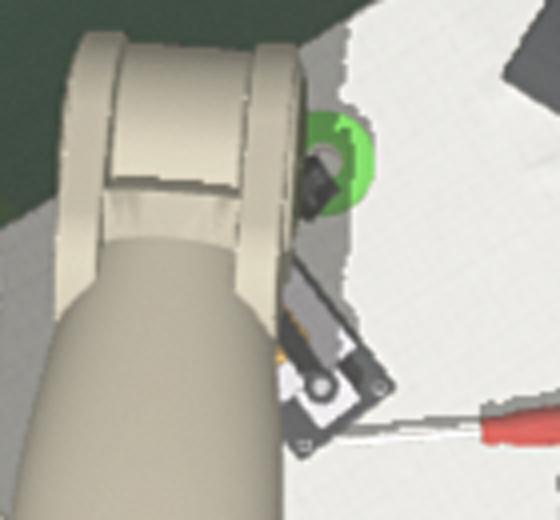

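The gripper is now above the handle: the fingertip is at scene (284,243) and the handle top at (286,258). Top-camera view of the handle is blocked by the arm. Next I lower it so the fingers straddle the handle.

Request:
step_arm(linear=[[0.1,0.3,2.5],[0.1,0.3,5],[0.1,0.3,7],[0.1,0.3,8.5],[0.1,0.3,8.5]], turn=[[0,0,0],[0,0,0],[0,0,0],[0,0,0],[0,0,0]], jaw=[0.5,0.5,0.5,0.5,0.5])

```text
time_s: 2.95
eef_pos: [0.5415, 0.0294, 0.1121]
orientation: [-1.54, -2.732, 0.004]
wrist_force: [-1.3, 0.3, -0.4]
finger_gap: 0.0428
```

```bash
cat > snap.py <<'E'
from h import *
import sys
k=sys.argv[1]
def snap(n,x,y,w,h,f):
    im=viewer.capture(n)
    cv2.imwrite(f"pics/{n}{k}.png",im[:,:,::-1])
    cv2.imwrite(f"pics/z{n}{k}.png",cv2.resize(im[y:y+h,x:x+w,::-1],None,fx=f,fy=f,interpolation=cv2.INTER_CUBIC))
if len(sys.argv)>2:
    n=sys.argv[2]; snap(n,*map(int,sys.argv[3:8]))
E
python3 snap.py 2 scene 250 200 110 100 6
```

```text
(no output)
```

View pics/zscene2.png

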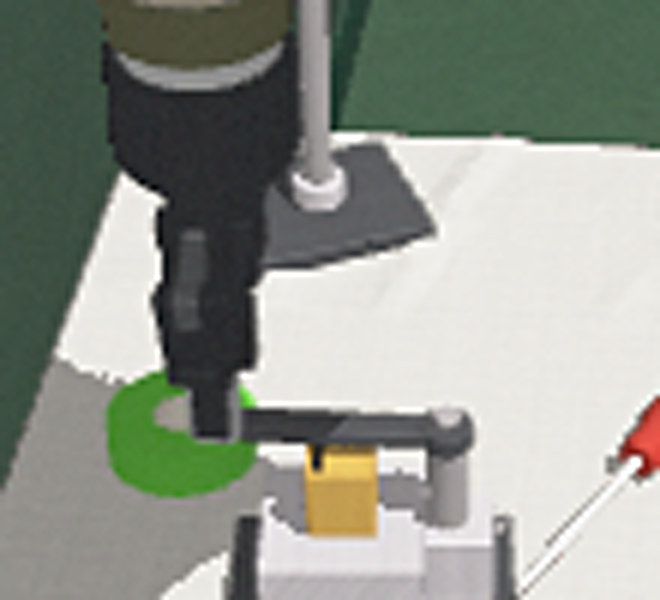

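Request:
step_arm(linear=[[0,0.1,0],[0,0.1,0],[-1.15,0,0],[-2.3,-0.3,0],[-3.4,-0.6,0]], turn=[[0,0,0],[0,0,0],[0,0,7],[0,0,14],[0,0,21]], jaw=[0.7,0.7,0.7,0.7,0.7])

```text
time_s: 3.42
eef_pos: [0.5577, -0.0031, 0.117]
orientation: [2.018, 2.405, 0.003]
wrist_force: [0.1, 0.7, -0.2]
finger_gap: 0.026
```

```bash
cat > arc.py <<'E'
from h import *
import sys
s=observe();p=s["eef_pos"];d=p-np.array([.4615,-.0205,0]);x=Rot.from_rotvec(s["orientation"]).as_matrix()[:,0]
print("r %.4f az %.1f toolx az %.1f"%(np.hypot(*d[:2]),np.degrees(np.arctan2(d[1],d[0])),np.degrees(np.arctan2(x[1],x[0]))),"gap",s["finger_gap"],"z",p[2],s["wrist_force"].round(1))
E
python3 arc.py; python3 snap.py 3 scene 250 200 110 100 6
```

```text
r 0.0978 az 10.3 toolx az 100.0 gap 0.025966059419454776 z 0.11696319801999368 [ 0.1  0.7 -0.2]
```

View pics/zscene3.png

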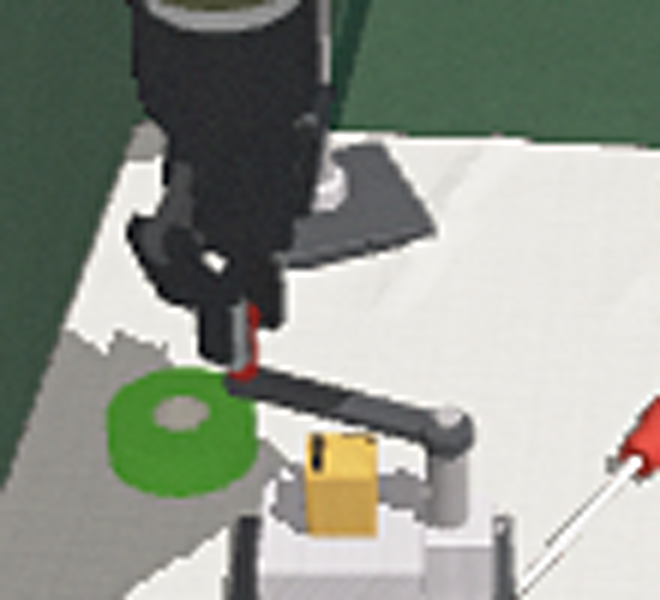

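The handle (scene px (291,257)) is between the fingers and the lever is swinging. I'll carry on along the arc.

Request:
step_arm(linear=[[-1.15,-0.2,0.2],[-2.3,-0.5,0.4],[-3.4,-0.9,0.4],[-4.5,-1.4,0.4],[-5.5,-2.0,0.4]], turn=[[0,0,7],[0,0,14],[0,0,21],[0,0,28],[0,0,35]], jaw=[0.7,0.7,0.7,0.7,0.7])

```text
time_s: 3.88
eef_pos: [0.5475, -0.061, 0.1125]
orientation: [2.646, 1.69, 0.003]
wrist_force: [-0.0, 1.2, -0.5]
finger_gap: 0.0258
```

```bash
python3 arc.py; python3 snap.py 4 scene 250 200 110 100 6
```

```text
r 0.0951 az -25.2 toolx az 65.1 gap 0.025763488128269812 z 0.11249426085883077 [-0.   1.2 -0.5]
```

View pics/zscene4.png

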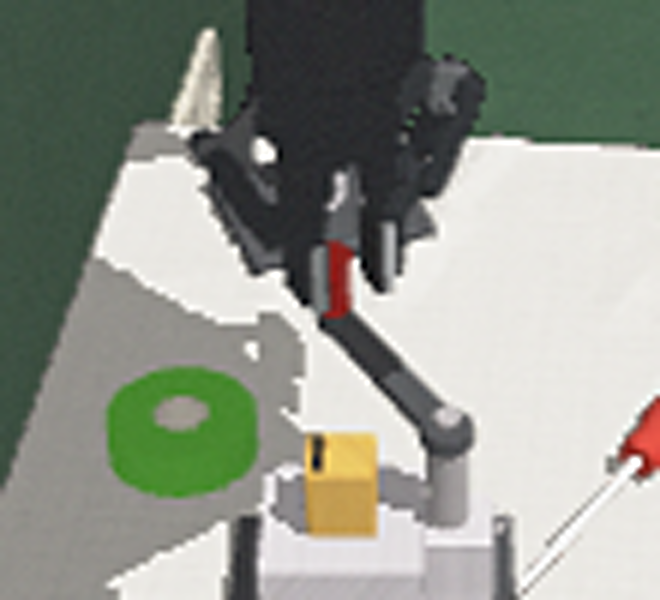

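The handle (scene px (307,247)) is still caged and the lever is about 57 degrees open. I'll finish the swing.

Request:
step_arm(linear=[[-1.15,-0.05,0],[-2.3,-0.3,0],[-3.4,-0.6,0],[-4.5,-1.1,0],[-5.5,-1.7,0]], turn=[[0,0,7],[0,0,14],[0,0,21],[0,0,28],[0,0,35]], jaw=[0.7,0.7,0.7,0.7,0.7])

```text
time_s: 4.35
eef_pos: [0.5089, -0.1036, 0.1124]
orientation: [3.032, 0.82, 0.003]
wrist_force: [0.4, 0.8, -0.3]
finger_gap: 0.0257
```

Request:
step_arm(linear=[[-0.3,0,0],[-0.3,0,0]], turn=[[0,0,2],[0,0,2]], jaw=[0.7,0.7])

```text
time_s: 4.52
eef_pos: [0.5057, -0.1052, 0.1123]
orientation: [3.044, 0.772, 0.002]
wrist_force: [0.3, -0.5, -0.6]
finger_gap: 0.0258
```

```bash
python3 arc.py; python3 snap.py 5 scene 250 200 110 100 6;python3 snap.py 5 top 260 190 110 90 6
```

```text
r 0.0956 az -62.5 toolx az 28.5 gap 0.02584536155708336 z 0.11234201329962167 [ 0.3 -0.5 -0.6]
```

View pics/zscene5.png

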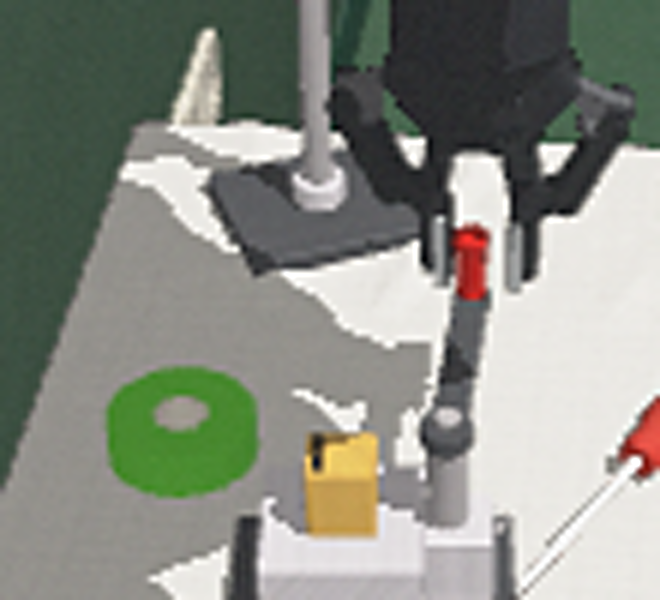

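View pics/ztop5.png

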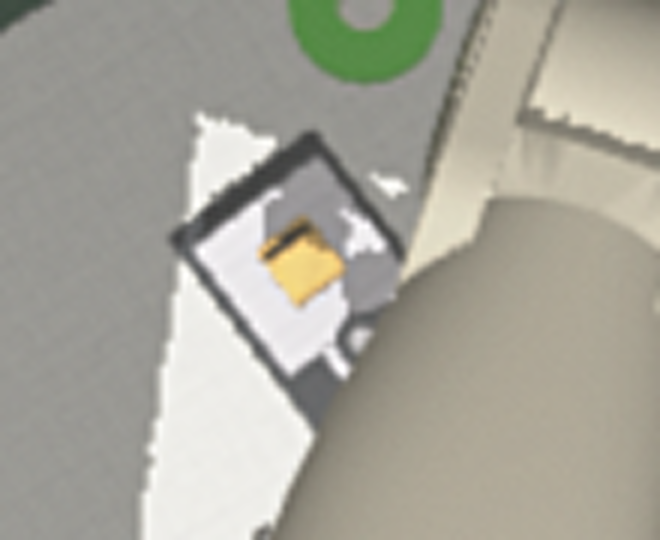

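The lever is open: the handle is at scene px (328,243). The whole brass head is visible in the top view around (310,233), with its stripe on the screw-face side. I'll lift clear and measure the weight.

```bash
python3 - <<'E'
from h import *
np.set_printoptions(precision=4,suppress=True)
T=lambda u,v:uz(260,190,6,u,v); S=lambda u,v:uz(250,200,6,u,v)
ct=[(262,252),(303,215),(345,268),(303,307)]
X=np.array([onz("top",T(*q),.076) for q in ct]);print(X,X.mean(0))
for i in range(4): d=X[i]-X[i-1];print("  edge %.4f az %.2f"%(np.linalg.norm(d),np.degrees(np.arctan2(d[1],d[0]))))
im=cv2.cvtColor(cv2.imread("pics/top5.png"),cv2.COLOR_BGR2HSV)
m=((im[...,0]>12)&(im[...,0]<32)&(im[...,1]>110)).astype(np.uint8);m[:200]=0;m[260:]=0;m[:,:290]=0;m[:,335:]=0
m=cv2.morphologyEx(m,cv2.MORPH_CLOSE,np.ones((3,3)))
p=np.argwhere(m)[:,::-1].astype(np.float32);print(len(p),cv2.minAreaRect(p),p.mean(0),onz("top",p.mean(0),.07))
# height: triangulate visible top-face corners: scene front-left(stripe) , front-right
print(tri(S(308,435),T(303,215)))
for a in((306,472),(376,470),(376,432),(318,433)): print(a,[tri(S(*a),T(*b))[0].round(4).tolist()+[round(tri(S(*a),T(*b))[1],4)] for b in ct])
for q in X: print(((proj("scene",q)+.5-[250,200])*6-.5).round(0))
# pivot
print("pivot",onz("scene",S(447,415),.095))
E
```

```text
[[ 0.5011  0.0222  0.076 ]
 [ 0.5167  0.0039  0.076 ]
 [ 0.4931 -0.0138  0.076 ]
 [ 0.4766  0.0049  0.076 ]] [0.4968 0.0043 0.076 ]
  edge 0.0299 az 35.15
  edge 0.0241 az -49.41
  edge 0.0295 az -143.21
  edge 0.0250 az 131.37
86 ((310.0384521484375, 232.8076629638672), (10.261953353881836, 9.707253456115723), 56.3099365234375) [310.2209 233.593 ] [0.4957 0.0043 0.07  ]
(array([0.5174, 0.0043, 0.0736]), np.float64(0.0012081865617879334))
(306, 472) [[0.5025, 0.0232, 0.0732, np.float64(0.003)], [0.519, 0.0049, 0.0527, np.float64(0.0011)], [0.507, -0.004, 0.0518, np.float64(0.031)], [0.4899, 0.0149, 0.0732, np.float64(0.0329)]]
(376, 470) [[0.4901, 0.0148, 0.0761, np.float64(0.0262)], [0.5063, -0.0036, 0.0558, np.float64(0.029)], [0.4949, -0.0131, 0.0533, np.float64(0.0008)], [0.4781, 0.006, 0.0745, np.float64(0.0036)]]
(376, 432) [[0.4893, 0.0143, 0.0966, np.float64(0.025)], [0.5051, -0.0039, 0.0771, np.float64(0.0276)], [0.4939, -0.0133, 0.0748, np.float64(0.0018)], [0.4774, 0.0056, 0.0951, np.float64(0.0045)]]
(318, 433) [[0.4994, 0.0211, 0.0946, np.float64(0.001)], [0.5156, 0.003, 0.0749, np.float64(0.003)], [0.5039, -0.0058, 0.0738, np.float64(0.0265)], [0.487, 0.0129, 0.0943, np.float64(0.0285)]]
[313. 467.]
[311. 431.]
[380. 430.]
[385. 468.]
pivot [ 0.462  -0.0196  0.095 ]
```

Request:
step_arm(linear=[[0,0,-2],[0,0,-4.5],[0,0,-7],[0,0,-8],[0,0,-8]], turn=[[0,0,0],[0,0,0],[0,0,0],[0,0,0],[0,0,0]], jaw=[0.7,0.7,0.7,0.3,0.3])

```text
time_s: 5.03
eef_pos: [0.5078, -0.1054, 0.1942]
orientation: [3.042, 0.772, 0.008]
wrist_force: [-0.1, 0.4, 0.8]
finger_gap: 0.0491
```

```bash
python3 - <<'E'
from h import *
plan([0.4975,0.005,0.18],Rtool(125.2))
E
```

```text
total lin cm [  4.35 -10.2    1.39] turn [ 3.900e-01  5.000e-02 -9.672e+01] rows needed 13.5
```

Request:
step_arm(linear=[[1,-2,0],[2,-4,0],[3,-6,0],[3.7,-8,0],[4.35,-10.2,0]], turn=[[0,0,-7],[0,0,-14],[0,0,-21],[0,0,-28],[0,0,-35]], jaw=[0.2,0.2,0.2,0.2,0.2])

```text
time_s: 5.45
eef_pos: [0.495, 0.0065, 0.1897]
orientation: [-2.667, -1.659, 0.002]
wrist_force: [0.4, 1.1, 0.7]
finger_gap: 0.0684
```

Request:
step_arm(linear=[[0,0,0],[0,0,0],[0,0,0],[0,0,0],[0,0,0]], turn=[[0,0,-7],[0,0,-14],[0,0,-21],[0,0,-28],[0,0,-35]], jaw=[0.2,0.2,0.2,0.2,0.2])

```text
time_s: 5.87
eef_pos: [0.4949, 0.0059, 0.1896]
orientation: [-2.043, -2.384, 0.002]
wrist_force: [0.2, -0.7, -0.4]
finger_gap: 0.0684
```

Request:
step_arm(linear=[[0,0,0],[0,0,0],[0,0,0],[0,0,0],[0,0,0]], turn=[[0,0,-7],[0,0,-14],[0,0,-21],[0,0,-26],[0,0,-27]], jaw=[0.2,0.2,0.2,0.2,0.2])

```text
time_s: 6.28
eef_pos: [0.4949, 0.0057, 0.1897]
orientation: [-1.436, -2.792, 0.001]
wrist_force: [-0.1, 0.3, -0.2]
finger_gap: 0.0684
```

```bash
python3 - <<'E'
from h import *
print(observe()["joint_positions"].round(2))
plan([0.4975,0.005,0.061],Rtool(125.2))
E
python3 snap.py 6 scene 250 200 110 100 6;python3 snap.py 6 top 260 190 110 90 6
```

```text
[-0.15  0.19 -0.26  1.13 -0.   -0.77]
total lin cm [-0.23  0.19 12.87] turn [-0.09 -0.08  0.38] rows needed 3.1
```

View pics/zscene6.png

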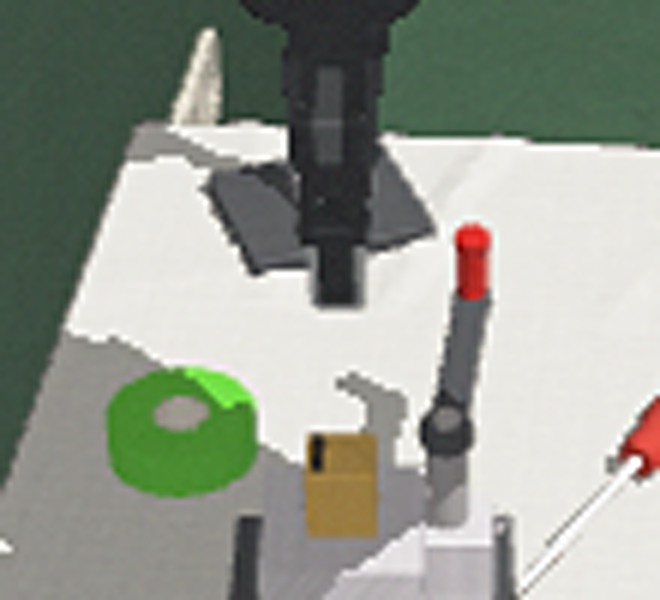

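View pics/ztop6.png

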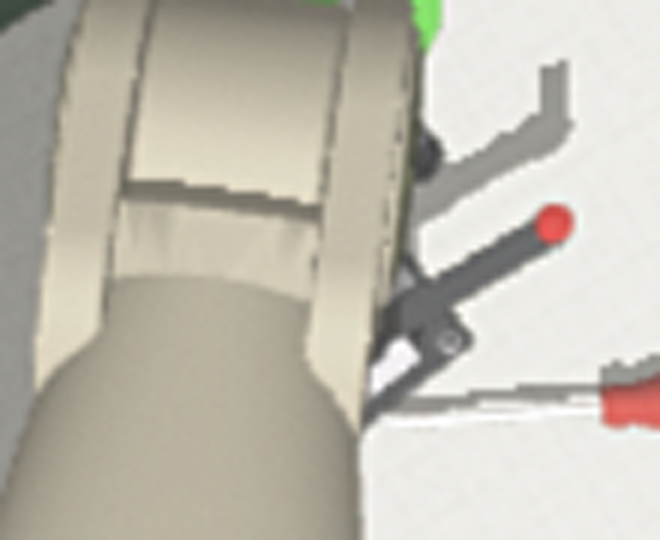

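The lever stays open (handle at scene px (329,244)). The gripper is over the weight: fingertip column 306, weight column 307. I'll lower it.

Request:
step_arm(linear=[[-0.2,0.2,3],[-0.2,0.2,6],[-0.2,0.2,8.5],[-0.2,0.2,10.5],[-0.2,0.2,11.5]], turn=[[0,0,0],[0,0,0],[0,0,0],[0,0,0],[0,0,0]], jaw=[0.2,0.2,0.2,0.2,0.2])

```text
time_s: 6.8
eef_pos: [0.4962, 0.0053, 0.0732]
orientation: [-1.442, -2.786, 0.002]
wrist_force: [-0.2, 0.2, -0.7]
finger_gap: 0.0686
```

```bash
python3 - <<'E'
from h import *
print(observe()["wrist_force"].round(1))
plan([0.4975,0.005,0.061],Rtool(125.2))
E
python3 snap.py 7 scene 250 200 110 100 6
```

```text
[-0.2  0.2 -0.7]
total lin cm [-0.1   0.1   1.22] turn [-0.19 -0.18  0.05] rows needed 0.3
```

View pics/zscene7.png

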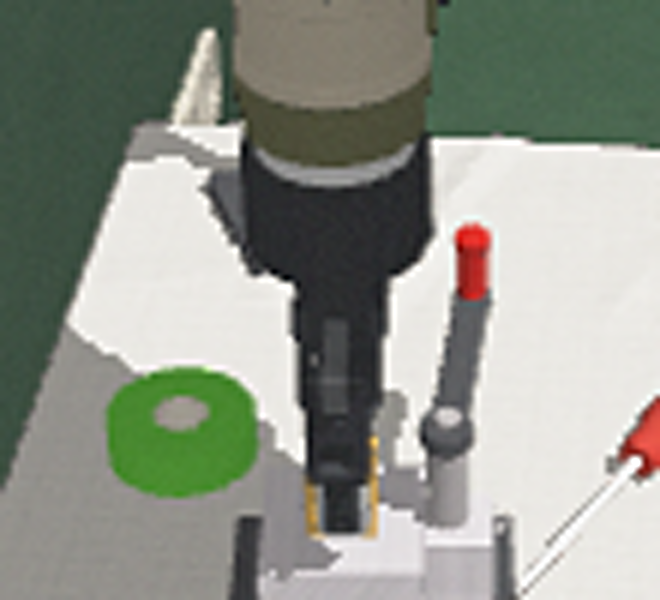

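The near finger is centred on the head (scene column 307). I'll go down the last centimetre and grip.

Request:
step_arm(linear=[[-0.1,0.1,0.7],[-0.1,0.1,1.2],[-0.1,0.1,1.2],[-0.1,0.1,1.2],[-0.1,0.1,1.2]], turn=[[0,0,0],[0,0,0],[0,0,0],[0,0,0],[0,0,0]], jaw=[0.2,0.2,0.5,0.6,0.8], squeeze=50)

```text
time_s: 7.27
eef_pos: [0.5004, 0.0046, 0.0652]
orientation: [1.442, 2.789, 0.001]
wrist_force: [-0.2, -0.3, -0.1]
finger_gap: 0.033
```

Request:
step_arm(linear=[[0,0,0],[0,0,0],[0,0,0]], turn=[[0,0,0],[0,0,0],[0,0,0]], jaw=[1,1,1])

```text
time_s: 7.52
eef_pos: [0.5, 0.0051, 0.0653]
orientation: [1.441, 2.79, 0.002]
wrist_force: [-1.7, 2.8, 5.7]
finger_gap: 0.0272
```

```bash
python3 - <<'E'
from h import *
s=observe();print(s["wrist_force"].round(1),s["ft_torque"].round(2),s["finger_gap"])
plan([0.4975,0.005,0.061],Rtool(125.2))
E
python3 snap.py 8 scene 250 200 110 100 6
```

```text
[-1.7  2.8  5.7] [0.55 0.42 0.09] 0.027163922589237673
total lin cm [ 0.14 -0.21  0.43] turn [0.09 0.01 0.16] rows needed 0.1
```

View pics/zscene8.png

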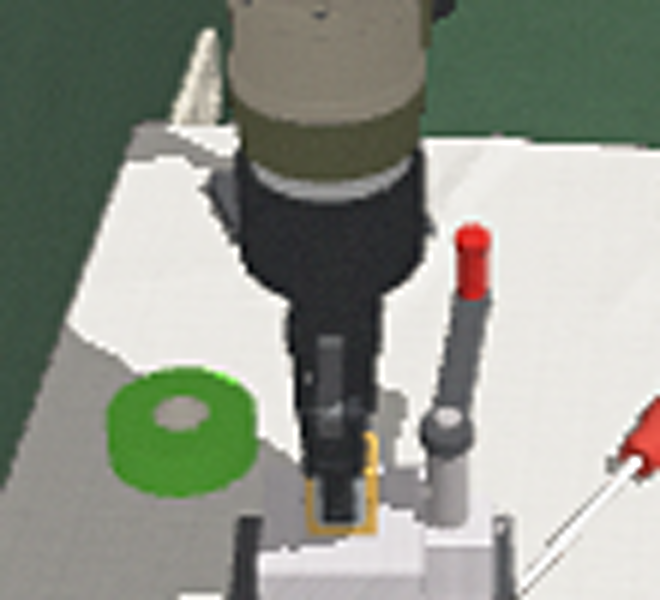

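The jaws have stopped on the head at a 27 mm gap, and the pad sits near the middle of the head. I'll lift straight up.

Request:
step_arm(linear=[[0,0,-1],[0,0,-2.5],[0,0,-5],[0,0,-8],[0,0,-11]], turn=[[0,0,0],[0,0,0],[0,0,0],[0,0,0],[0,0,0]], jaw=[1,1,1,1,1])

```text
time_s: 7.98
eef_pos: [0.4988, 0.0045, 0.1754]
orientation: [-1.442, -2.79, 0.002]
wrist_force: [0.9, -0.9, -2.6]
finger_gap: 0.027
```

```bash
cat >> h.py <<'E'
LENS=np.array([.647,-.1887,.2507]);AZ=np.radians(-33.4);EL=np.radians(25)
CX=np.array([np.cos(EL)*np.cos(AZ),np.cos(EL)*np.sin(AZ),np.sin(EL)])
CY=np.array([-np.sin(AZ),np.cos(AZ),0]);CZ=np.cross(CX,CY)
FOCUS=LENS-.12*CX
RT=np.c_[CY,CX,-CZ]  # tool axes at presentation
E
python3 - <<'E'
from h import *
s=observe();print(s["wrist_force"].round(1),s["ft_torque"].round(2),s["finger_gap"],s["joint_positions"].round(2))
print("focus",FOCUS.round(4))
# weight center in tool at grasp: W - TCP
W=np.array([.4975,.005,.058]);P=np.array([.5,.0051,.0653]);print("w in tool cm",(Rtool(125.1).T@(W-P)*100).round(2))
E
python3 snap.py 9 scene 240 160 110 100 6
```

```text
[ 0.9 -0.9 -2.6] [-0.    0.    0.04] 0.027009611797281535 [-0.15  0.2  -0.28  1.09 -0.   -0.77]
focus [ 0.5562 -0.1288  0.2   ]
w in tool cm [ 0.14 -0.21  0.73]
```

View pics/zscene9.png

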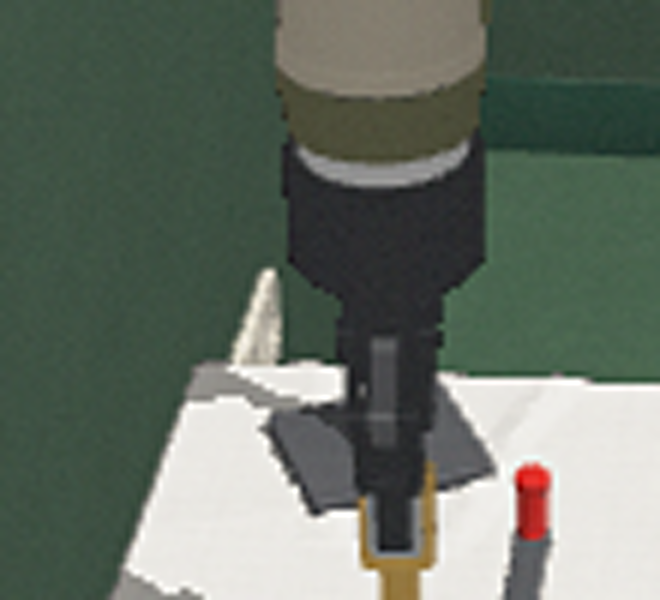

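The weight is clear of the socket (shank visible at scene px (307,256)), gripped and level; the wrist load rose by about 2.6 N. Next I plan the presentation pose.

```bash
cat >> h.py <<'E'
WT=np.array([0,-.0021,.0073])
def goal(): return FOCUS-RT@(WT+[0,.0155,0])
E
python3 - <<'E'
from h import *
print("goal",goal().round(4),"toolx",RT[:,0].round(3)); plan(goal(),RT)
s=observe();R=Rot.from_rotvec(s["orientation"]).as_matrix();rv=Rot.from_matrix(R.T@RT).as_rotvec()
# path: waypoints 12 rows, lift 3 cm mid
from scipy.spatial.transform import Rotation
g=goal();p=s["eef_pos"]
print("via up", (R.T@((p+g)/2+[0,0,.03]-p)*100).round(1))
E
```

```text
goal [ 0.5435 -0.1204  0.2009] toolx [0.55  0.835 0.   ]
total lin cm [-12.55  -3.83  -1.85] turn [-21.42 -14.85  67.59] rows needed 10.1
via up [-6.3 -1.9 -3.9]
```

Request:
step_arm(linear=[[0,0,-1.5],[-1,-0.3,-3],[-2,-0.7,-4],[-3,-1,-5],[-4,-1.3,-5]], turn=[[-1.4,-1,4.5],[-2.8,-2,9],[-4.2,-3,13.5],[-5.6,-4,18],[-7,-5,22.5]], jaw=[1,1,1,1,1])

```text
time_s: 8.45
eef_pos: [0.5133, -0.0365, 0.227]
orientation: [1.878, 2.342, 0.105]
wrist_force: [0.9, -0.6, -3.2]
finger_gap: 0.0267
```

```bash
python3 - <<'E'
from h import *
print(observe()["joint_positions"].round(2));plan(goal()+[0,0,.02],RT)
E
```

```text
[-0.23  0.08 -0.3   1.03  0.   -0.45]
total lin cm [-8.79  0.99  1.32] turn [-14.56  -9.72  44.91] rows needed 6.7
```

Request:
step_arm(linear=[[-0.8,0.1,0],[-1.7,0.2,0],[-2.6,0.3,0],[-3.5,0.4,0.2],[-4.4,0.5,0.4]], turn=[[-1.5,-1,4.5],[-3,-2,9],[-4.5,-3,13.5],[-6,-4,18],[-7.3,-4.9,22.5]], jaw=[1,1,1,1,1])

```text
time_s: 8.87
eef_pos: [0.5267, -0.078, 0.224]
orientation: [2.203, 1.841, 0.201]
wrist_force: [-0.2, 0.8, -2.8]
finger_gap: 0.0273
```

```bash
python3 - <<'E'
from h import *
print(observe()["joint_positions"].round(2));plan(goal()+[0,0,.01],RT)
E
python3 snap.py 10 scene 240 100 130 120 5
```

```text
[-0.28  0.01 -0.41  0.85 -0.03 -0.11]
total lin cm [-3.77  1.9   2.18] turn [-7.47 -4.8  22.42] rows needed 3.4
```

View pics/zscene10.png

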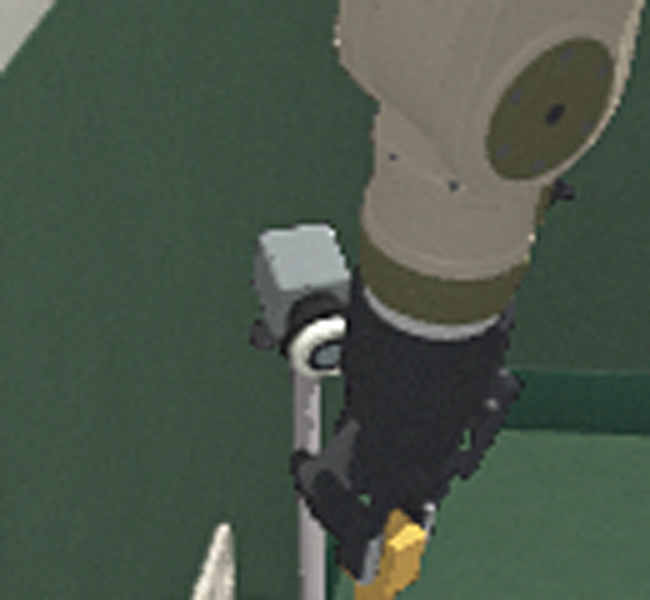

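The weight is still firmly held (scene px (320,208)) and is well short of the lens (305,168). I'll finish the approach.

Request:
step_arm(linear=[[-0.8,0.4,0.4],[-1.6,0.8,0.8],[-2.4,1.2,1.3],[-3.2,1.6,1.8],[-3.8,1.9,2.2]], turn=[[-1.5,-1,4.5],[-3,-2,9],[-4.5,-3,13.5],[-6,-4,18],[-7.5,-4.8,22.4]], jaw=[1,1,1,1,1])

```text
time_s: 9.33
eef_pos: [0.5438, -0.1205, 0.2103]
orientation: [2.414, 1.303, 0.288]
wrist_force: [0.2, 0.2, -2.9]
finger_gap: 0.0271
```

Request:
step_arm(linear=[[0,0,0],[0,0,0]], turn=[[0,0,0],[0,0,0]], jaw=[1,1])

```text
time_s: 9.5
eef_pos: [0.5434, -0.1196, 0.21]
orientation: [2.413, 1.311, 0.286]
wrist_force: [0.5, 0.0, -2.2]
finger_gap: 0.0274
```

```bash
python3 - <<'E'
from h import *
print(observe()["joint_positions"].round(2));plan(goal(),RT)
E
python3 snap.py 11 scene 270 145 90 80 8;python3 snap.py 11 top 320 120 110 100 6
```

```text
[-0.3  -0.   -0.52  0.64 -0.12  0.25]
total lin cm [-0.06 -0.33  0.85] turn [-0.18 -0.09  0.44] rows needed 0.2
```

View pics/zscene11.png

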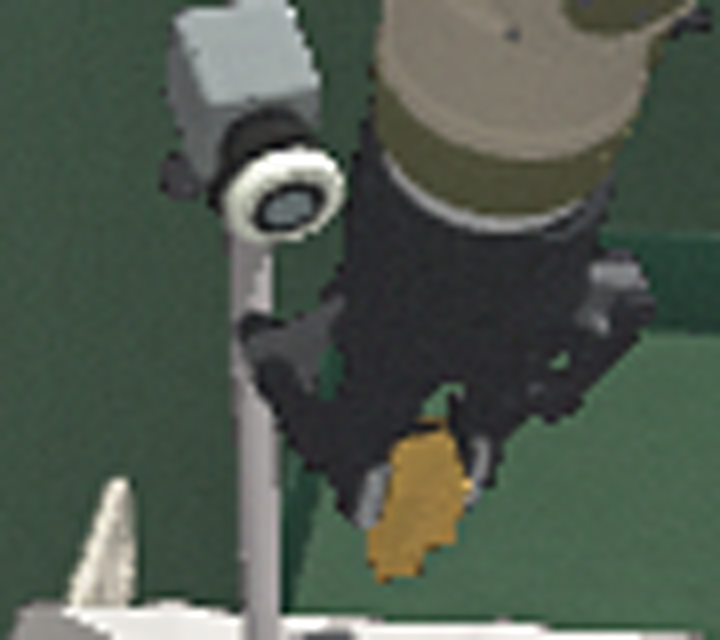

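View pics/ztop11.png

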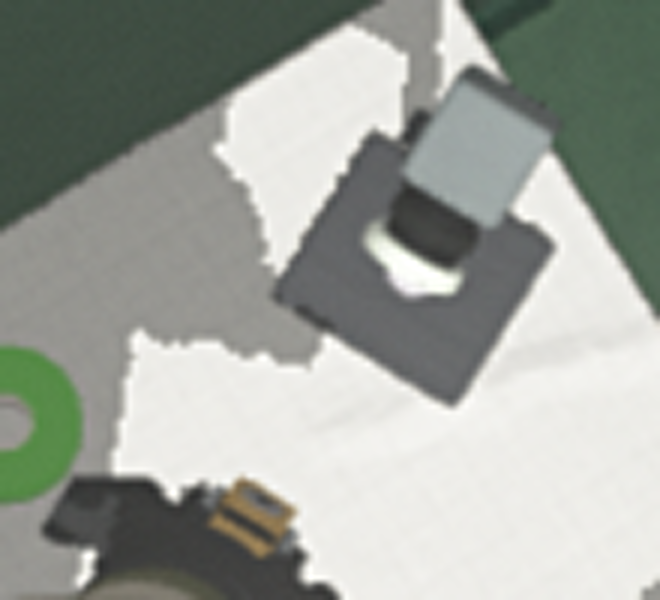

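The weight leans correctly and its screw face points at the lens, with the stripe edge at top px (361,207) and the lens ring at (388,162). I'll compare predicted and observed pixel corners.

```bash
cat > chk.py <<'E'
from h import *
np.set_printoptions(precision=4,suppress=True)
s=observe();p=s["eef_pos"];R=Rot.from_rotvec(s["orientation"]).as_matrix()
A=np.c_[R[:,1],R[:,0],-R[:,2]] # weight axes
c=p+R@WT
f=c+A@[.0155,0,0]
print("face err in camera axes mm",((np.c_[CX,CY,CZ]).T@(f-FOCUS)*1e3).round(1),"axis err deg",np.degrees(Rot.from_matrix(np.c_[CX,CY,CZ].T@A).as_rotvec()).round(2))
E
python3 - <<'E'
from chk import *
zs=lambda X:((proj("scene",X)+.5-[270,145])*8-.5).round(0)
zt=lambda X:((proj("top",X)+.5-[320,120])*6-.5).round(0)
for n,v in dict(faceTL=(15,14,18),faceTR=(15,-14,18),faceBL=(15,14,-18),faceBR=(15,-14,-18),backTL=(-15,14,18),backTR=(-15,-14,18),backBL=(-15,14,-18),backBR=(-15,-14,-18),shankB=(0,0,-42),face=(15.5,0,0)).items():
    X=c+A@(np.array(v)/1e3);print(n,"scene",zs(X),"top",zt(X))
g=cv2.imread("pics/top11.png",0)
T=lambda u,v:uz(320,120,6,u,v)
cs=[T(*q) for q in((378,132),(277,297),(455,405),(553,245))]
c2=cv2.cornerSubPix(g,np.float32(cs).reshape(-1,1,2),(4,4),(-1,-1),(3,50,.01)).reshape(-1,2);print(c2-np.float32(cs))
X=np.array([onz("top",q,.008) for q in c2])
for i in range(4): d=X[i]-X[i-1];print("  edge %.4f az %.2f"%(np.linalg.norm(d),np.degrees(np.arctan2(d[1],d[0]))))
print(X.mean(0))
E
```

```text
face err in camera axes mm [4.2 1.  8.8] axis err deg [0.11 0.1  0.39]
faceTL scene [362. 423.] top [221. 494.]
faceTR scene [443. 407.] top [282. 530.]
faceBL scene [348. 488.] top [237. 471.]
faceBR scene [427. 472.] top [296. 507.]
backTL scene [392. 497.] top [184. 555.]
backTR scene [474. 480.] top [245. 592.]
backBL scene [377. 560.] top [201. 532.]
backBR scene [457. 544.] top [260. 568.]
shankB scene [392. 556.] top [259. 505.]
face scene [395. 446.] top [260. 499.]
[[ 0.      0.    ]
 [-0.2104 -3.3002]
 [-0.2925  0.5113]
 [ 0.6232  0.035 ]]
  edge 0.0968 az 55.58
  edge 0.0819 az 143.35
  edge 0.1007 az -128.38
  edge 0.0888 az -34.11
[ 0.6853 -0.2145  0.008 ]
```

```bash
python3 - <<'E'
from chk import *
for n,x,y,w,h,k in(("scene",305,190,40,32,16),("top",345,190,40,32,16)):
    im=cv2.imread(f"pics/{n}11.png")[y:y+h,x:x+w]; im=cv2.resize(im,None,fx=k,fy=k,interpolation=cv2.INTER_CUBIC)
    P=lambda v:tuple(int(q) for q in ((proj(n,c+A@(np.array(v)/1e3))+.5-[x,y])*k-.5).round())
    for v in((15,14,18),(15,-14,18),(15,14,-18),(15,-14,-18),(-15,14,18),(-15,-14,18),(-15,14,-18),(-15,-14,-18),(8,8,-42),(8,-8,-42),(-8,8,-42),(-8,-8,-42)):
        col=(255,0,255) if v[0]==15 else ((255,255,0) if v[0]==-15 else (0,255,255))
        if n=="top" and v[0]==-15: continue
        cv2.drawMarker(im,P(v),col,cv2.MARKER_CROSS,10,1)
    cv2.imwrite(f"pics/m{n}11.png",im)
E
```

```text
face err in camera axes mm [4.2 1.  8.8] axis err deg [0.11 0.1  0.39]
```

View pics/mscene11.png

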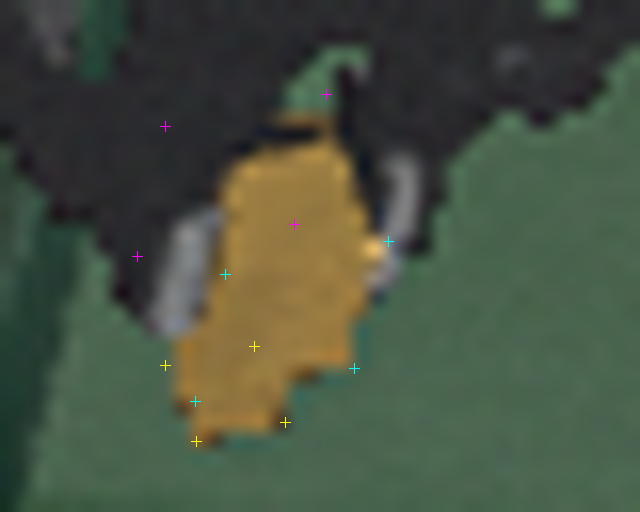

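View pics/mtop11.png

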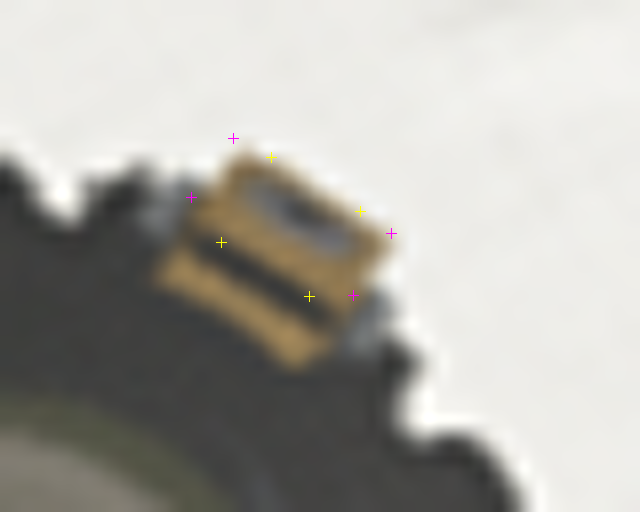

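```bash
python3 - <<'E'
from chk import *
S=lambda u,v:uz(270,145,8,u,v);T=lambda u,v:uz(320,120,6,u,v)
for q in((285,194),(288.5,206.5)): print("scene",S(*q),onz("scene",S(*q),.2507),tri(S(*q),T(414,257)))
print("top",onz("top",T(414,257),.2507))
for d in(0,.004,.008): print(d,proj("scene",LENS-d*CX),proj("top",LENS-d*CX))
# symmetry line
F=np.array([.6834,-.2128])
for q in(onz("scene",S(288.5,206.5),.2507),onz("top",T(414,257),.2507)):
    d=q[:2]-F; print("along %.4f lat %.4f"%(d@CX[:2]/np.cos(EL),d@CY[:2]))
fo=uz(345,190,16,298,213); X=onz("top",fo,f[2]);print("face by top",X,"by tcp",f)
for n,x,y,w,h in(("scene",290,150,36,32),("top",375,148,36,32)):
    im=cv2.imread(f"pics/{n}11.png")[y:y+h,x:x+w];cv2.imwrite(f"pics/r{n}.png",cv2.resize(im,None,fx=16,fy=16,interpolation=cv2.INTER_CUBIC))
E
```

```text
face err in camera axes mm [4.2 1.  8.8] axis err deg [0.11 0.1  0.39]
scene (305.1875, 168.8125) [ 0.6485 -0.1891  0.2507] (array([ 0.6459, -0.1878,  0.2519]), np.float64(0.0022930745388675764))
scene (305.625, 170.375) [ 0.6416 -0.1822  0.2507] (array([ 0.6462, -0.1887,  0.2467]), np.float64(0.0008146297425816203))
top [ 0.6452 -0.1885  0.2507]
0 [305.5116 169.0085] [388.6246 161.6447]
0.004 [305.9507 170.1083] [387.7436 163.0845]
0.008 [306.3911 171.2114] [386.8644 164.5212]
along -0.0518 lat 0.0025
along -0.0453 lat -0.0008
face by top [ 0.5567 -0.1287  0.2097] by tcp [ 0.5568 -0.1281  0.2097]
```

View pics/rscene.png

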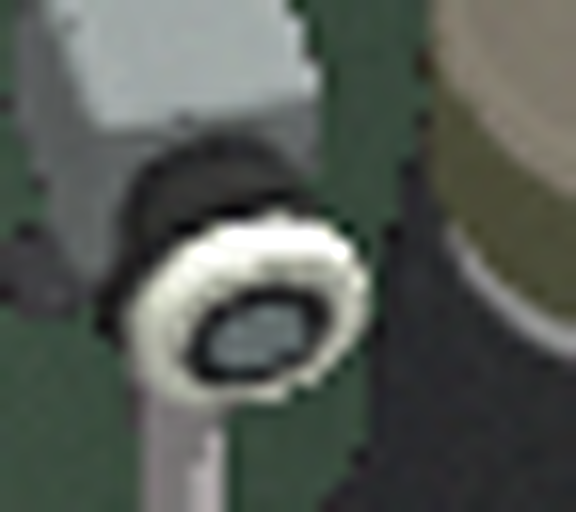

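View pics/rtop.png

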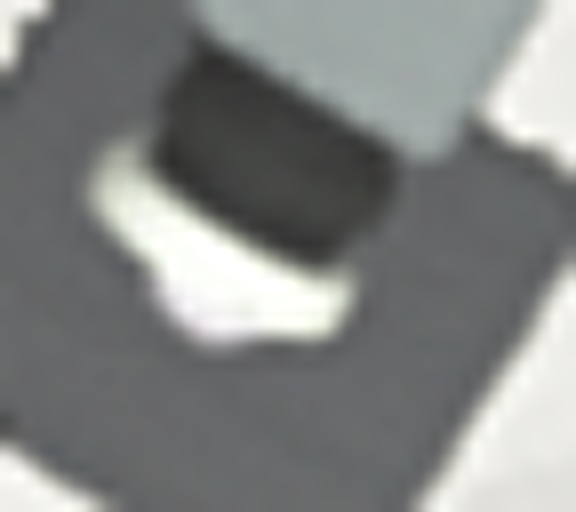

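```bash
python3 - <<'E'
from chk import *
S=lambda u,v:uz(270,145,8,u,v);T=lambda u,v:uz(320,120,6,u,v);S2=lambda u,v:uz(270,135,5,u,v)
FL=tri(S(218,104),T(405,170));FR=tri(S(319,81),T(492,228));print("FL",FL,"FR",FR,np.linalg.norm(FL[0]-FR[0]))
m=(FL[0]+FR[0])/2; print("front top edge mid",m,"rel foot along/lat",(m[:2]-[.6834,-.2128])@np.c_[CX[:2]/np.cos(EL),CY[:2]])
d=FL[0]-FR[0];print("az y",np.degrees(np.arctan2(d[1],d[0]))-90)
# lens axis passes 22mm below that edge along CZ
ax=m-.022*CZ; # point on optical axis at housing front plane
k=(.2507-ax[2])/np.sin(EL); print("axis at z .2507:",ax+k*CX,"dist from housing front mm",-k*1e3)
for a,b in (((70,483),(277,297)),((212,442),(378,132)),((267,517),(553,245)),((115,555),(455,405))): 
    r=[tri(S2(*a),T(*b))]; print(r)
im=cv2.imread("pics/scene0.png")
E
python3 snap.py 12 top 360 125 60 66 9
```

```text
face err in camera axes mm [4.2 1.  8.8] axis err deg [0.11 0.1  0.39]
FL (array([ 0.673 , -0.1835,  0.2801]), np.float64(0.0011508132896237918)) FR (array([ 0.6506, -0.2145,  0.2829]), np.float64(0.0024519057160413463)) 0.03828794430795909
front top edge mid [ 0.6618 -0.199   0.2815] rel foot along/lat [-0.0256 -0.0004]
az y -35.83684631791764
axis at z .2507: [ 0.6501 -0.1913  0.2507] dist from housing front mm 25.71786667005147
[(array([ 0.6764, -0.1376,  0.0588]), np.float64(0.031464067080825296))]
[(array([ 0.704 , -0.2181,  0.0423]), np.float64(0.0838852453212774))]
[(array([ 0.6898, -0.2966, -0.0588]), np.float64(0.036279745713402665))]
[(array([ 0.6615, -0.2044, -0.0255]), np.float64(0.09316670585573633))]
```

View pics/ztop12.png

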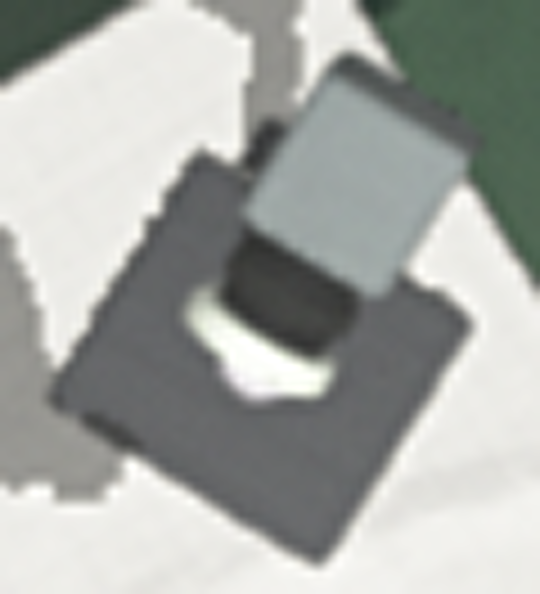

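```bash
python3 snap.py 13 scene 270 205 60 50 12; python3 - <<'E'
from chk import *
T=lambda u,v:uz(320,120,6,u,v);S2=lambda u,v:uz(270,135,5,u,v);T9=lambda u,v:uz(360,125,9,u,v)
for a,b in (((70,483),(200,152)),((212,442),(472,325)),((267,517),(318,565)),((115,555),(52,405))): 
    print(tri(S2(*a),T9(*b)),onz("top",T9(*b),.008),onz("scene",S2(*a),.008))
E
```

```text
face err in camera axes mm [4.5 1.  8.8] axis err deg [0.11 0.06 0.34]
(array([ 0.751 , -0.1975, -0.0027]), np.float64(0.0017013486924375894)) [ 0.7479 -0.197   0.008 ] [ 0.741  -0.1853  0.008 ]
(array([ 0.6941, -0.2766,  0.0084]), np.float64(0.004625319095560574)) [ 0.6922 -0.278   0.008 ] [ 0.6964 -0.2759  0.008 ]
(array([ 0.6195, -0.2294,  0.0061]), np.float64(0.0019199219726643256)) [ 0.62   -0.2286  0.008 ] [ 0.617  -0.2276  0.008 ]
(array([ 0.6735, -0.1492,  0.0012]), np.float64(0.0023661737118629267)) [ 0.6714 -0.1494  0.008 ] [ 0.6683 -0.1415  0.008 ]
```

View pics/zscene13.png

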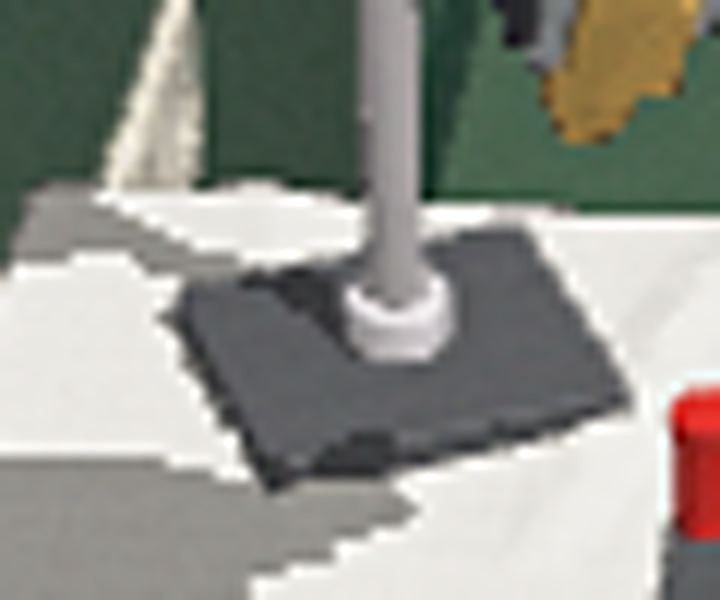

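```bash
python3 - <<'E'
from chk import *
T9=lambda u,v:uz(360,125,9,u,v);S=lambda u,v:uz(270,205,12,u,v)
P=[((178,298),(200,152)),((522,223),(472,325)),((632,393),(318,565)),((265,474),(52,405))]
Xt=[];Xs=[];Xr=[]
for a,b in P:
    r=tri(S(*a),T9(*b));Xr.append(r[0]);print(r[0],r[1]);Xt.append(onz("top",T9(*b),.01));Xs.append(onz("scene",S(*a),.01))
for X in(Xt,Xs,Xr):
    X=np.array(X);print(X.mean(0),[np.linalg.norm(X[i]-X[i-1]).round(4) for i in range(4)], [np.degrees(np.arctan2(*(X[i]-X[i-1])[1::-1])).round(1) for i in range(4)])
E
```

```text
face err in camera axes mm [4.5 1.  8.8] axis err deg [0.11 0.06 0.34]
[ 0.7483 -0.1974  0.0056] 0.00035990164834111184
[ 0.6927 -0.2777  0.0079] 0.0012110791863913178
[ 0.6202 -0.2283  0.009 ] 0.0006612492701653728
[ 0.6737 -0.1478  0.0076] 0.005634842732060349
[ 0.6825 -0.2131  0.01  ] [np.float64(0.09), np.float64(0.0982), np.float64(0.0874), np.float64(0.0943)] [np.float64(-31.9), np.float64(-124.5), np.float64(145.6), np.float64(57.0)]
[ 0.6822 -0.2096  0.01  ] [np.float64(0.085), np.float64(0.0976), np.float64(0.0863), np.float64(0.0993)] [np.float64(-34.9), np.float64(-122.5), np.float64(146.3), np.float64(56.8)]
[ 0.6837 -0.2128  0.0075] [np.float64(0.0896), np.float64(0.0977), np.float64(0.0878), np.float64(0.0967)] [np.float64(-33.6), np.float64(-124.7), np.float64(145.8), np.float64(56.4)]
```

```bash
sed -i 's/^LENS=.*/LENS=np.array([.6415,-.1849,.2507]);AZ=np.radians(-33.6);EL=np.radians(25)/' h.py; python3 - <<'E'
from chk import *
print(FOCUS,goal()); plan(goal(),RT); print(observe()["time_s"])
E
```

```text
face err in camera axes mm [10.6  0.5  6. ] axis err deg [0.19 0.06 0.52]
[ 0.5509 -0.1247  0.2   ] [ 0.5382 -0.1163  0.2009]
total lin cm [-0.03 -1.06  0.6 ] turn [-0.06 -0.19  0.52] rows needed 0.3
9.7
```

Request:
step_arm(linear=[[0,-0.4,0.2],[0,-0.8,0.4],[0,-1.1,0.6],[0,-1.1,0.6],[0,-1.1,0.6]], turn=[[0,0,0.2],[0,0,0.5],[0,0,0.5],[0,0,0.5],[0,0,0.5]], jaw=[1,1,1,1,1])

```text
time_s: 10.12
eef_pos: [0.5375, -0.1157, 0.1998]
orientation: [2.42, 1.297, 0.29]
wrist_force: [0.2, 0.4, -1.7]
finger_gap: 0.027
```

```bash
python3 chk.py; python3 -c "
from chk import *
plan(goal(),RT)"; python3 snap.py 14 scene 250 140 110 100 7;python3 snap.py 14 top 280 130 130 110 6
```

```text
face err in camera axes mm [-1.3  0.  -0.6] axis err deg [ 0.17  0.1  -0.04]
face err in camera axes mm [-1.3  0.  -0.6] axis err deg [ 0.17  0.1  -0.04]
total lin cm [-0.    0.13 -0.06] turn [-0.1  -0.17 -0.04] rows needed 0.0
```

View pics/zscene14.png

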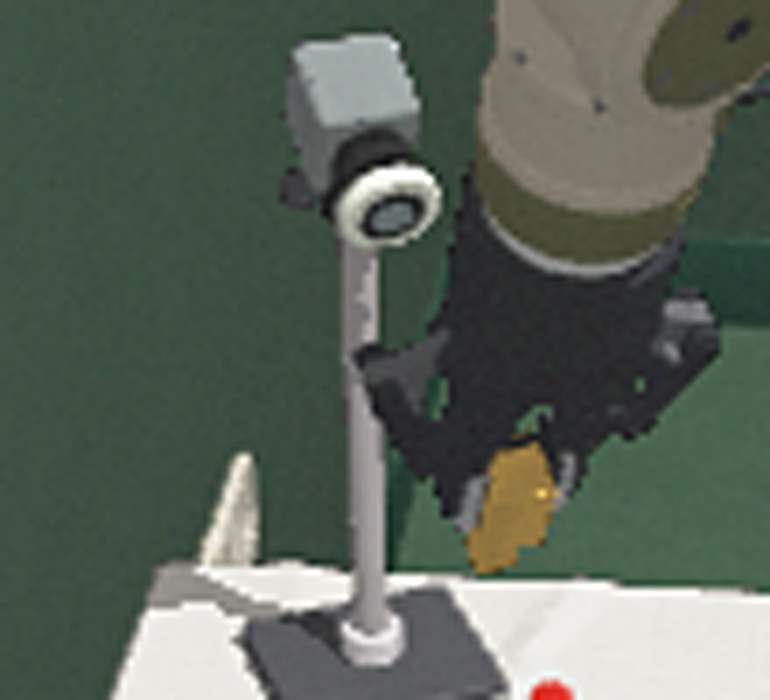

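View pics/ztop14.png

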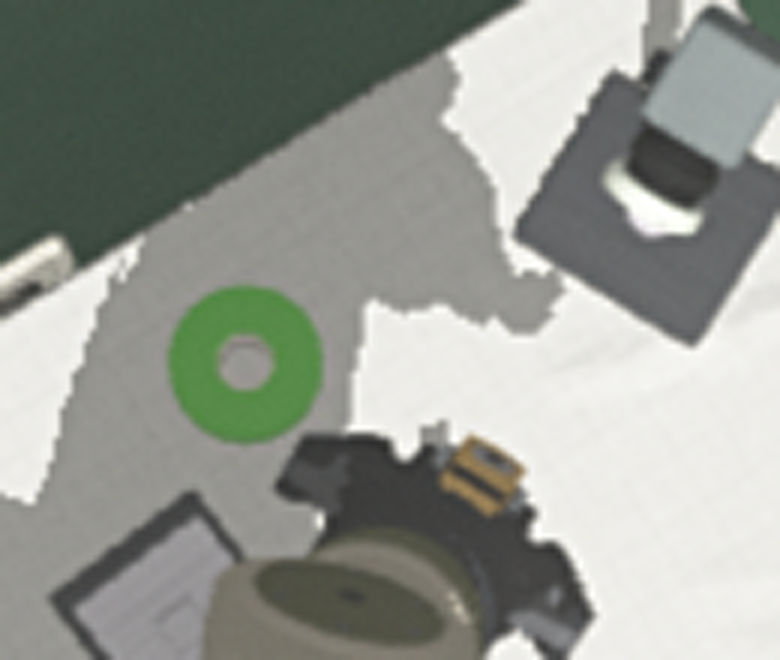

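The weight is at the focus in both views (scene px (323,213), top px (360,208)), leaning back towards the robot. The lever handle is still in its open place at scene (328,238). I'll make one small trim and then check that it stays still.

Request:
step_arm(linear=[[0,0.1,0],[0,0.1,0],[0,0.1,0],[0,0.1,0],[0,0.1,0]], turn=[[0,0,0],[0,0,0],[0,0,0],[0,0,0],[0,0,0]], jaw=[1,1,1,1,1])

```text
time_s: 10.63
eef_pos: [0.5387, -0.1165, 0.2008]
orientation: [2.419, 1.296, 0.291]
wrist_force: [0.6, 0.8, -2.9]
finger_gap: 0.0274
```

Request:
step_arm(linear=[[0,0,0],[0,0,0],[0,0,0],[0,0,0],[0,0,0]], turn=[[0,0,0],[0,0,0],[0,0,0],[0,0,0],[0,0,0]], jaw=[1,1,1,1,1])

```text
time_s: 11.05
eef_pos: [0.5387, -0.1165, 0.2008]
orientation: [2.419, 1.296, 0.291]
wrist_force: [0.2, -0.3, -1.8]
finger_gap: 0.027
```

```bash
python3 snap.py 15 top 345 190 40 32 16; python3 snap.py 15 scene 300 190 50 36 16; python3 - <<'E'
from chk import *
s=observe();print(s["time_s"],s["dq"].round(3),s["finger_gap"],s["wrist_force"].round(1)); print("pred face px zoom top",((proj("top",f)+.5-[345,190])*16-.5).round(0))
for v in((-8,8,-42),(-8,-8,-42),(-15,-14,-18),(-15,-14,18)): print(v,((proj("scene",c+A@(np.array(v)/1e3))+.5-[300,190])*16-.5).round(0))
a=cv2.imread("pics/top0.png");b=cv2.imread("pics/top15.png")
d=(cv2.absdiff(a,b).max(2)>60)
cv2.imwrite("pics/now15.png",b)
E
```

```text
face err in camera axes mm [ 0.4  0.1 -0.4] axis err deg [ 0.17  0.05 -0.07]
11.15 [-0.    -0.001 -0.     0.001 -0.    -0.001] 0.026884333190566385 [ 0.5  0.6 -2.4]
pred face px zoom top [270. 257.]
(-8, 8, -42) [290. 509.]
(-8, -8, -42) [379. 491.]
(-15, -14, -18) [448. 438.]
(-15, -14, 18) [482. 313.]
```

View pics/ztop15.png

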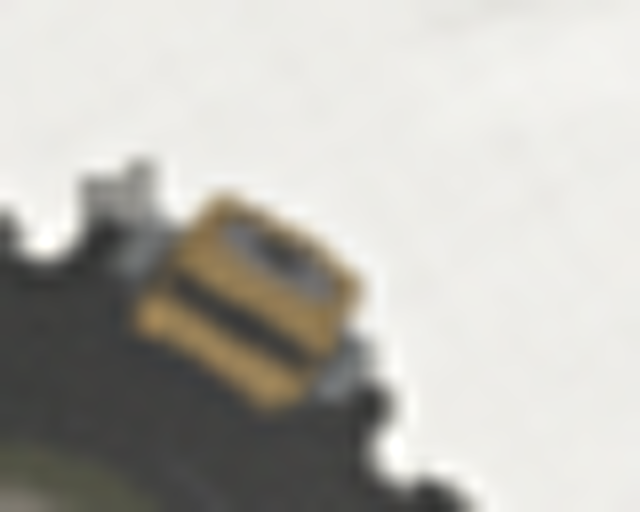

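View pics/zscene15.png

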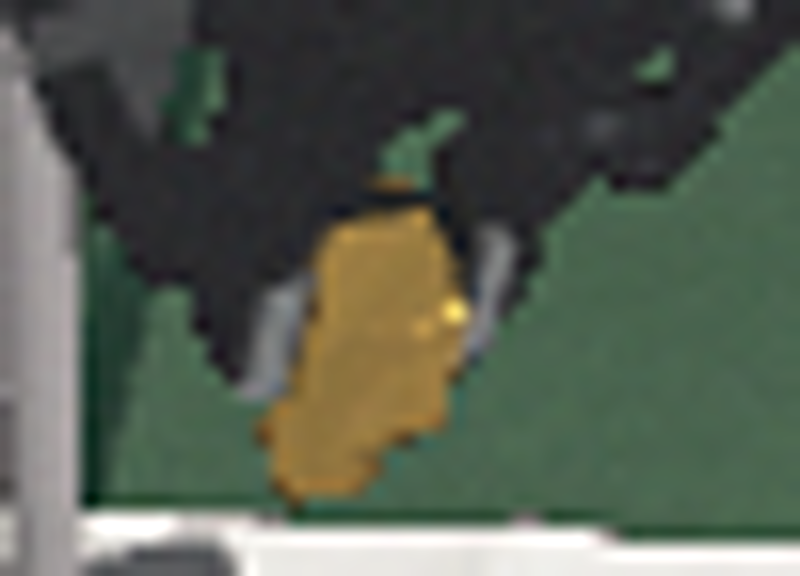

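View pics/scene15.png

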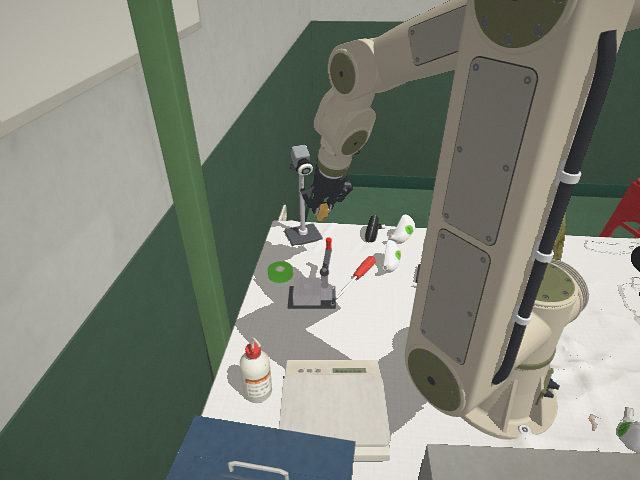

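View pics/now15.png

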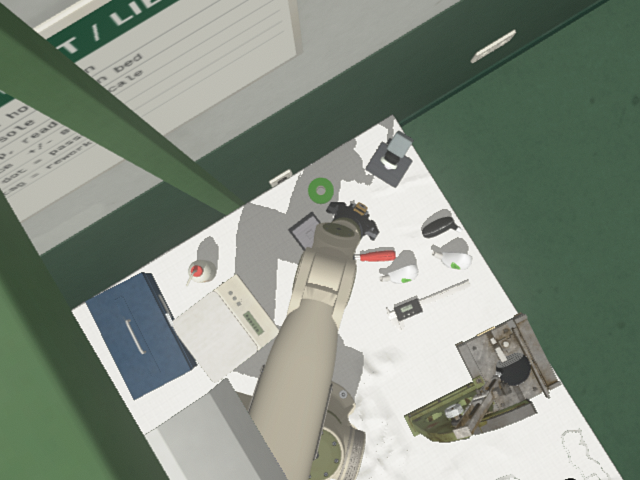

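All checks agree: the screw centre is at (275,255) in the top zoom against a predicted (270,257), and the joints are still. The lever is open and the bystanders are where they were. I'm handing the job in.

```bash
python3 -c "
from bench import order
print(order.sign_off())"
```

```text
the job is handed in; nothing more can be done
None
```

The lever is open, the weight is out of its socket, and I handed the job in at 11.15 s with the weight gripped and still at the camera's focus point. `sign_off` returns no verdict.

**What I did:** I straddled the red handle with loosely set fingers and swung the lever about 90–95° clockwise. I then gripped the weight's head across y at 50 N, lifted it straight out, turned and leaned it back 25°, and held it in front of the lens.

**Last checks:**
- **Position:** The screw face is within about 0.5 mm of my focus estimate and within 0.2° of square, worked out from the arm pose and the grasp offset. The weight seen in both cameras matched this to about half a pixel (1–2 mm).
- **Grip and stillness:** The finger gap is 27 mm, the wrist carries about 2 N and the joints are not moving.
- **Surroundings:** The lever stays open, and the bystanders look unmoved in both views.

**What disagreed:** The lens position is the least certain figure. The white ring's centre and the lens disc differ by about 6 mm along the axis, and the two cameras gave slightly different depths. I used the disc, because both views then agreed with the stated lens height. The 12 cm distance could still be off by up to about 5 mm.

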